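# Seat a feed roller in its slotted stand

### The arm

A 6-joint arm with a two-finger parallel gripper is mounted at the origin on the work surface; the furniture and walls round the work are solid. World frame = base frame: x ahead of the robot, y to its left, z up, the work surface at z = 0. Lengths are in mm, angles in rad, forces in N, time in s.
With the tool pointing down it reaches from about 325 to 925 mm from the base axis. Payload 3.1 kg.
Tool frame: the origin (TCP) lies between the finger pads; the fingertips stand 8 mm ahead of it and the grasp point (between the pads) lies 11 mm behind it; z points along the fingers, y is the line along which they close (so a half turn about z gives the same grasp; the last joint's range is limited). The gripper opens to 85 mm and grips with 20 to 120 N. Pads are 22 mm wide; open, the fingers measure 114 mm over their backs; the gripper's body (76 mm by 85 mm) begins 54 mm behind the grasp point. The pads swing forward as they close: fully open they stand 13 mm farther back than shut.
Start: joints at [-1.236, 0.217, 1.613, -0, 1.311, -0.112], TCP at [270.073, -563.649, 239.3] pointing down, gripper open.
Joint ranges: [-2.75, 2.75], [-0.78, 2.1], [0.31, 2.55], [-1.13, 4.27], [0.13, 2.63], [-2.58, 2.58]. Speed limits (rad/s): [2.79, 2.79, 3.14, 3.14, 3.14, 3.14].

### API

Orientations are given as a 3x3 rotation matrix whose columns are the frame's x, y, z axes.
In Python, from cell import robot gives the robot as it stands.
- The arm moves only by the tool step_arm, never from a script. Its arguments are lists of equal length, an entry for each row: "offset": the shift along the tool's x, y, z scaled (see below), a list of three; "rot": the turn, a rotation vector about the tool's x, y, z scaled (see below), a list of three; "jaw": the finger opening in mm, from 0 to 85.4. In form: {"offset": [[tx, ty, tz], ...], "rot": [[wx, wy, wz], ...], "jaw": [jaw, ...]}. A call has 1 to 20 rows; each row is the pose to reach, as a shift and turn from the pose commanded when the call began, along the tool's axes at that moment, turning the shorter way round; what a row does not reach only later rows make up. The controller multiplies each number of a shift by 0.3 m and each number of a turn by pi rad. A row lasts 1/8 s, in which the tool goes at most 62.5 mm and 10.7 degrees, less where a joint would pass 70% of its speed; a pose out of reach is approached as far as the arm can. A call with a number of a shift or a turn outside -1 to 1 is refused whole. A call with a gripper value outside its range is refused whole. The fingers move at their own pace and stop on an object; "newtons" is the grip in N (left out, the last holds). Time passes only in rows, so rows that repeat a pose let the fingers close. It gives the time, the measured TCP pose, the force, the opening and the grip force at its end, in the units of the state.
- robot.get_state(): the state, without advancing time (a new reading comes with each control period).
- robot.snapshot(name): name is "scene" or "top"; returns (picture, depth): 384x512x3 uint8, blue, green, red; 384x512 float32, mm along the optical axis (not along the pixel's ray), 0 where there is no reading.
- robot.camera_params(name): a dict with "camera_matrix" (3x3 intrinsics, pixels), "cam_to_world" (4x4, takes a point from camera to world coordinates). Camera axes: x right, y down, z forward; pixel columns grow to the right and rows downward; lengths in mm; the calibration is good to about 2 mm. A picture is of the moment at which its call begins. camera_params takes no time and is no camera call.
- robot.hand_in(): hands the job in; it is judged then, once.
The state is a dict: "clock": time; "qpos": joint angles; "joint_vel": joint speeds; "joint_torque": joint torques, N m; "tool_pos": TCP position; "orientation": TCP orientation; "wrist_force": force on the tool from outside, world axes, zero at the start; "moment": the same for the moment, N m; "width": finger opening in mm; "grip_force": force on a finger pad.
Only numpy, scipy, OpenCV 4.12 (cv2) and the standard library are available. Lean on these libraries where they do the work, as an engineer would, in place of code of your own. Each camera call takes 0.05 s, during which the arm holds its last target. There are 200 camera calls.

### The job

Take the feed roller from its wooden rest and lower its shaft into the two open slots of the metal stand, then press it gently home: the shaft must push both stiff slot blocks down until its two ends rest on the stop pads outside the slots, left and right alike. Do not slam or force the stand, let go at the end, and leave the other things on the table alone.

Things in the scene. Friction and masses are not known exactly. Their poses are not given: they have to be found in the camera images.
- roller: feed roller, 0.4 to 0.6 kg: black rubber drum (40 mm diameter, 72 mm long) in the middle of a steel shaft (12 mm diameter, 212 mm long); two collars of 20 mm diameter with outer faces 61 mm either side of the middle. Origin: middle of the shaft's axis; the shaft runs along its y axis. Both ends are alike, either way round is right. Grip the drum across its 40 mm.
- shaft_end_a (a point): point on the shaft's axis 89 mm from the middle towards the roller's +y, where it comes to lie over a stop pad (the shaft goes on 17 mm farther)
- shaft_end_b (a point): the same point at the roller's -y end
- cradle: fixed wooden rest, 90 x 200 mm, 51 mm high, in which the roller lies at first, with the shaft along the rest's y axis and 50 mm above the table; it carries the shaft on round pegs 83 mm either side of the middle. Origin: centre of its underside.
- stand: fixed metal stand: base plate 100 x 214 x 10 mm and two slotted cheeks 12 mm thick, centred 70 mm either side of the middle along its y axis, 85 mm high. Origin: centre of its underside, z up; the seated shaft lies along its y axis at x = 0, its collars between the cheeks (inner faces 64 mm from the middle). More than 25 N on the stand counts as forcing it.
- left_slot (a point): centre of the +y cheek's slot, 76 mm above the table, where its parallel part (14 mm wide) begins below two round prong tops (radius 9 mm). A grey block in the slot slides down stiffly under about 4 N, more than the roller's weight, and stays where it is left. Its top starts 59 to 62 mm above the table (each side differs), so a shaft laid on it has its axis 65 to 68 mm high.
- right_slot (a point): the same for the -y cheek; its block starts at its own height. Only the stop pads end the shaft's way down. 10 to 15 N pressed down on the middle of the drum overcomes both blocks and loads both pads; when let go, the pads lift the shaft a little off the blocks and carry its weight.
- left_pad (a joint): how far (m) the stop pad outside the +y cheek is pressed in: a round black pad, 17 mm across, on an upright screw 89 mm from the stand's middle, under the shaft's end. 0 = free, 0.0025 = solid; 1 mm takes 3 N, half the roller's weight 0.65 to 1 mm. Its height is not told: its top may be anywhere from 36 to 52 mm above the table (axis of a resting shaft 41 to 58 mm).
- right_pad (a joint): the same outside the -y cheek; a cross shaft links the two screws, so both pads are always equally high
- jar: bystander: small jar with a black lid, 43 mm in diameter, 66 mm high; origin at the centre of its underside
- screwdriver: bystander: screwdriver lying on the table, 28 x 182 mm; origin under its centre
- tape_measure: bystander: tape measure, 66 x 74 x 36 mm; origin under its centre
- spool: bystander: thread spool standing upright, 34 mm in diameter, 48 mm high; origin at the centre of its underside
Things that resemble listed ones, but are neither listed nor needed, are in the scene too. There is more than one size of the roller; the job needs the largest.

How it is judged:
By the outcome, as a careful person would: the job done as asked, in the order asked, and still so for the second after the job is handed in, with the robot touching nothing.
It also fails if it takes over 54 s, if anything falls off the work surface, if the arm or the gripper's body presses on something with over 40 N, if the wrist force passes 120 N, or if a joint passes its speed limit or range.

## Working session

There is one attempt and no reset: what is moved stays moved. The work goes in short steps, Python scripts to look and compute and a tool call to move; the robot and the scene stay as the last step left them, time stands still between calls to the robot, and variables do not carry over. Pictures are saved under pics/ and viewed, at most 10 in all, crops included, and the job is handed in when it is done.

Besides the shell and the picture viewer there is one more tool, called after "Call:" as name(argument=value, ...) on one line, values as JSON. step_arm: Moves the arm, as the interface text tells. Its arguments: {"type":"object","properties":{"offset":{"type":"array"},"rot":{"type":"array"},"jaw":{"type":"array"},"newtons":{"type":"number"}},"required":["offset","rot","jaw"]}

```bash
mkdir -p pics; ls
cat > h.py <<'E'
import numpy as np, cv2
from cell import robot
def snap(n,tag):
    p,d=robot.snapshot(n); cv2.imwrite(f'pics/{tag}.png',p); np.savez(f'{tag}.npz',p=p,d=d,K=robot.camera_params(n)['camera_matrix'],T=robot.camera_params(n)['cam_to_world']); return p,d
def load(tag):
    z=np.load(f'{tag}.npz'); return z['p'],z['d'],z['K'],z['T']
def cloud(tag):
    p,d,K,T=load(tag); v,u=np.mgrid[:d.shape[0],:d.shape[1]]
    c=np.stack([(u-K[0,2])/K[0,0]*d,(v-K[1,2])/K[1,1]*d,d,np.ones_like(d)],-1)
    w=(c@np.array(T).T)[...,:3]; w[d==0]=np.nan; return p,w
E
python3 - <<'E'
from h import *
for n in('scene','top'):
    p,d=snap(n,n+'0'); print(n,robot.camera_params(n))
    cv2.imwrite(f'pics/{n}0b.png',cv2.resize(p,(800,600),interpolation=cv2.INTER_CUBIC))
s=robot.get_state();print(s)
E
```

```text
pics
scene {'camera_matrix': array([[447.88964931,   0.        , 254.04030688],
       [  0.        , 447.88964931, 194.2123803 ],
       [  0.        ,   0.        ,   1.        ]]), 'cam_to_world': array([[-8.65514839e-01, -3.63499426e-01,  3.44604455e-01,
         8.06824896e+00],
       [-5.00733575e-01,  6.11111111e-01, -6.13032705e-01,
         7.96780271e+02],
       [ 1.22454254e-02, -7.03143924e-01, -7.10942102e-01,
         1.15979692e+03],
       [ 0.00000000e+00,  0.00000000e+00,  0.00000000e+00,
         1.00000000e+00]])}
top {'camera_matrix': array([[430.12681824,   0.        , 259.03677736],
       [  0.        , 430.12681824, 195.36795983],
       [  0.        ,   0.        ,   1.        ]]), 'cam_to_world': array([[-1.85831355e-02, -9.86318999e-01,  1.63797131e-01,
         2.85239151e+02],
       [-9.99827318e-01,  1.83388814e-02, -3.00334597e-03,
        -1.53103327e+02],
       [-4.15989717e-05, -1.63824658e-01, -9.86489473e-01,
         1.56942713e+03],
       [ 0.00000000e+00,  0.00000000e+00,  0.00000000e+00,
         1.00000000e+00]])}
{'clock': 0.1, 'qpos': array([-1.23622463e+00,  2.17683013e-01,  1.61479681e+00,  8.66942071e-06,
        1.31131333e+00, -1.12182867e-01]), 'joint_vel': array([-0.00015614, -0.0015647 , -0.003613  ,  0.00075916,  0.00053528,
       -0.00050039]), 'joint_torque': array([-9.47019180e-04, -3.98080838e+01, -3.04970527e+01, -1.93976462e-04,
        4.23448073e-03, -4.52371708e-06]), 'tool_pos': array([ 269.81664453, -562.95069033,  238.08409416]), 'orientation': array([[ 9.01855065e-01,  4.32038113e-01, -7.14650888e-04],
       [ 4.32038629e-01, -9.01852699e-01,  2.08123325e-03],
       [ 2.54662255e-04, -2.18572754e-03, -9.99997579e-01]]), 'wrist_force': array([-0.18773269,  0.49258852, -1.21384122]), 'moment': array([-0.01720634, -0.03051354,  0.00090573]), 'grip_force': 0.0, 'width': 84.94734942389479}
```

View pics/scene0b.png

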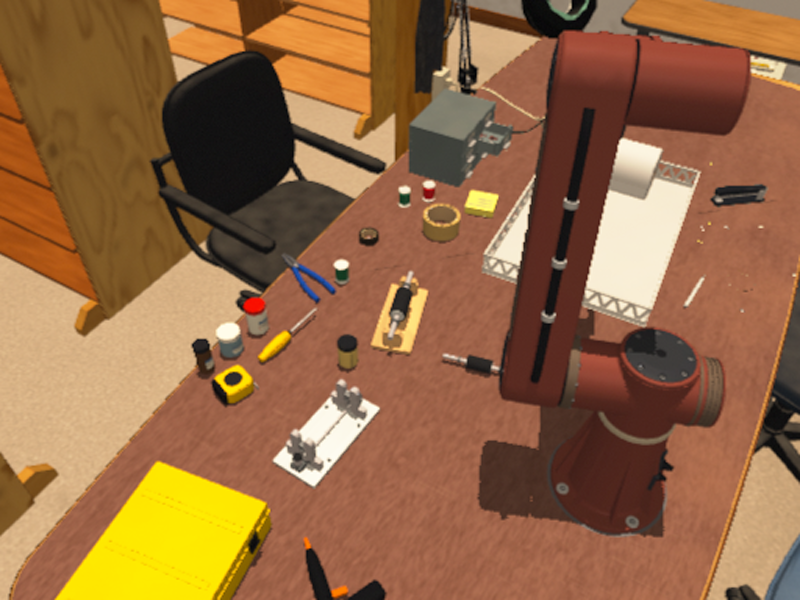

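View pics/top0b.png

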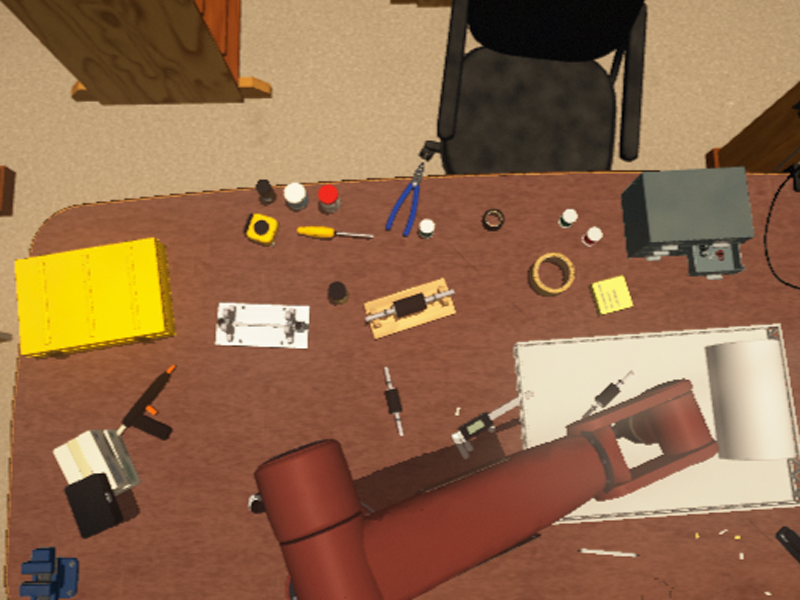

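In the top view (800x600) there are three roller-like things: (410,305) on the wooden rest, (393,402) loose on the table, and (608,393) in the white tray. The one on the rest is thickest and lies in the cradle as described. The stand is at (263,325) and the jar at (338,293). I'll measure these and check them in an enlarged crop.

```bash
cat > m.py <<'E'
from h import *
p,w=cloud('top0')
def rect(m):
    q=w[m]; r=cv2.minAreaRect(q[:,:2].astype(np.float32)); return len(q),np.round(r[0],1),np.round(r[1],1),round(r[2],1),np.round(np.nanpercentile(q[:,2],[5,50,95]),1)
hsv=cv2.cvtColor(p,cv2.COLOR_BGR2HSV); 
z=w[...,2]
def roi(x0,y0,x1,y1):
    m=np.zeros(z.shape,bool); m[int(y0*.64):int(y1*.64),int(x0*.64):int(x1*.64)]=1; return m
R=roi(355,270,465,345)
wood=R&(hsv[...,0]>10)&(hsv[...,0]<25)&(hsv[...,1]>80)&(hsv[...,2]>130)
print('wood',rect(wood))
drum=R&(hsv[...,2]<70)&(z>50); print('drum',rect(drum), w[drum].mean(0))
shaft=R&(z>40)&(hsv[...,1]<60); print('shaft',rect(shaft))
S=roi(205,290,320,360)
base=S&(hsv[...,1]<50)&(hsv[...,2]>150)&(z<20); print('base',rect(base))
hi=S&(z>60); print('hi',rect(hi))
n,l,st,c=cv2.connectedComponentsWithStats(hi.astype(np.uint8))
for i in range(1,n): print(rect(l==i), w[l==i].mean(0))
for nm,b in dict(loose=(370,355,415,445),tray=(575,360,640,425)).items():
    d=roi(*b)&(hsv[...,2]<70)&(z>12); print(nm,rect(d))
j=roi(320,275,355,310)&(z>40);print('jar',rect(j))
a=cv2.resize(p[165:245,120:310],None,fx=4,fy=4,interpolation=cv2.INTER_CUBIC)
s=cv2.imread('pics/scene0.png'); b=cv2.resize(s[170:315,165:290],None,fx=2,fy=2,interpolation=cv2.INTER_CUBIC)
out=np.zeros((600,760,3),np.uint8); out[:320,:760]=a; 
b=b[:280]; out[320:320+b.shape[0],:b.shape[1]]=b
s2=cv2.resize(p[215:285,235:275],None,fx=4,fy=4); out[320:600,300:460]=s2; s3=cv2.resize(p[230:275,365:410],None,fx=4,fy=4); out[320:500,480:660]=s3
cv2.imwrite('pics/crop1.png',out)
E
python3 m.py
```

```text
wood (1044, array([ 540.7, -167.4]), array([ 95.5, 204.9]), 16.7, array([ 2.7, 12.3, 49.4]))
drum (187, array([ 537.2, -168.4]), array([36.2, 66.2]), 16.5, array([59.3, 67.3, 74. ])) [ 536.2081     -168.3257653    66.82521835]
shaft (84, array([ 539.4, -168.3]), array([ 11.4, 203.7]), 16.9, array([48.9, 55. , 61.4]))
base (1206, array([504.4, 179. ]), array([219.3,  99.4]), 86.2, array([ 3.7,  9.9, 16.5]))
hi (108, array([503.7, 174.5]), array([152.2,  50.1]), 86.4, array([61.4, 81. , 88.7]))
(59, array([508.1, 244.1]), array([12.3, 50.1]), 86.0, array([61.4, 79.5, 88.7])) [507.2520263  243.98198338  76.70686877]
(49, array([499.1, 106. ]), array([13.5, 50. ]), 88.1, array([61.4, 81.5, 88.4])) [498.02453061 104.88361405  79.12141182]
loose (107, array([ 322.7, -127. ]), array([50.6, 26.7]), 11.9, array([20. , 27.7, 34.8]))
tray (0, array([0., 0.]), array([0., 0.]), 0.0, np.float64(nan))
jar (122, array([572.5,  -4.8]), array([39.2, 40.5]), 48.9, array([49.2, 65.2, 71.1]))
  return np.nanmean(a, axis, out=out, keepdims=keepdims)
```

View pics/crop1.png

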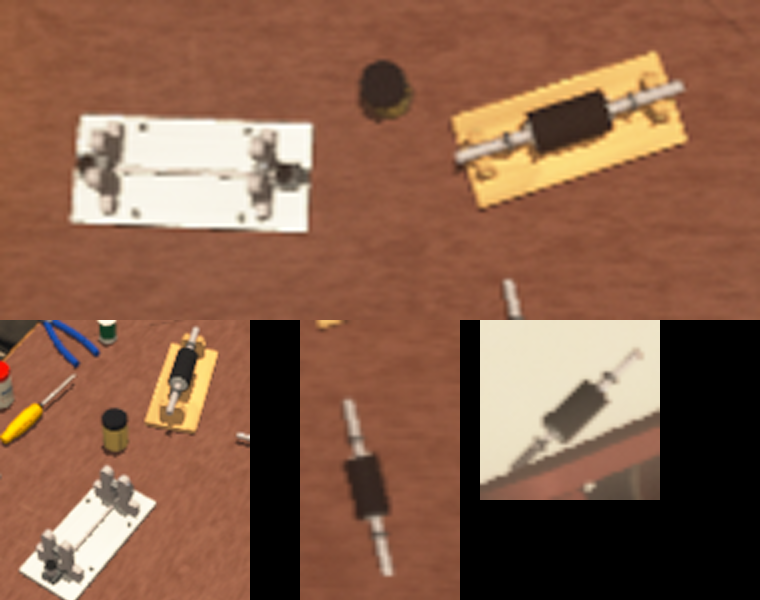

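```bash
cat > m2.py <<'E'
from h import *
def cast(uv,K,T,z):
    uv=np.atleast_2d(uv).astype(float); r=np.c_[(uv[:,0]-K[0,2])/K[0,0],(uv[:,1]-K[1,2])/K[1,1],np.ones(len(uv))]@T[:3,:3].T
    return T[:3,3]+r*((z-T[2,3])/r[:,2])[:,None]
def near(w,c,r): return np.hypot(w[...,0]-c[0],w[...,1]-c[1])<r
if __name__=='__main__':
  for n in('top','scene'):
    p,w=cloud(n+'0'); _,_,K,T=load(n+'0'); hsv=cv2.cvtColor(p,cv2.COLOR_BGR2HSV); z=w[...,2]
    N=near(w,(538,-168),110)
    drum=(hsv[...,2]<75)&(z>45)&near(w,(538,-168),50)
    c=cv2.findContours(drum.astype(np.uint8),0,1)[0]; c=max(c,key=cv2.contourArea)
    q=cast(c[:,0],K,T,50)[:,:2].astype(np.float32); r=cv2.minAreaRect(q); print(n,'drum',r)
    sh=(hsv[...,1]<70)&(hsv[...,2]>90)&(z>38)&N
    v,u=np.nonzero(sh); q=cast(np.c_[u,v],K,T,50)[:,:2]; 
    l=cv2.fitLine(q.astype(np.float32),cv2.DIST_HUBER,0,.01,.01).ravel(); s=(q-l[2:])@l[:2]
    print(n,'shaft',l,s.min(),s.max(),'mid',l[2:]+l[:2]*(s.min()+s.max())/2,'yaw',np.degrees(np.arctan(-l[0]/l[1])))
    # stand
    S=near(w,(504,176),125)
    b=S&(hsv[...,1]<50)&(hsv[...,2]>150)&(np.abs(z-10)<5); c=np.vstack([k for k in cv2.findContours(b.astype(np.uint8),0,1)[0] if cv2.contourArea(k)>20])
    q=cast(c[:,0],K,T,10)[:,:2].astype(np.float32); r=cv2.minAreaRect(q); print(n,'base',r)
    a=np.radians(-3.75); ex=np.array([np.cos(a),np.sin(a)]); ey=np.array([-np.sin(a),np.cos(a)])
    m=near(w,(504,176),115)&(z>76); d=w[m]-[504,176,0]; X=d[:,:2]@ex; Y=d[:,:2]@ey
    for sy in(1,-1):
      g=[]
      for sx in(1,-1):
        k=(np.sign(Y)==sy)&(np.sign(X)==sx); print(n,sy,sx,k.sum(),'X',np.round([X[k].min(),X[k].mean(),X[k].max()],1),'Y',np.round([Y[k].min(),Y[k].mean(),Y[k].max()],1),np.round(d[k,2].max(),1))
E
python3 m2.py
```

```text
top drum ((538.9439697265625, -168.58827209472656), (36.4674072265625, 67.9588623046875), 15.814729690551758)
top shaft [ 2.9276699e-01 -9.5618379e-01  5.3980591e+02 -1.7066406e+02] -106.5848140127512 103.3388251669303 mid [ 539.33074901 -169.11218154] yaw 17.023684
top base ((504.13262939453125, 176.71665954589844), (213.0587921142578, 98.4554672241211), 86.54378509521484)
top 1 1 18 X [ 8.  15.3 21.8] Y [63.4 68.6 74.3] 88.8
top 1 -1 19 X [-24.1 -17.5  -9.6] Y [62.8 68.7 74.5] 90.5
top -1 1 19 X [ 7.2 15.3 24.6] Y [-76.6 -71.2 -65.8] 85.4
top -1 -1 21 X [-25.  -17.2  -6.5] Y [-77.7 -70.7 -63.6] 89.1
scene drum ((542.1422729492188, -172.63771057128906), (35.74601745605469, 86.6402587890625), 17.01932144165039)
scene shaft [ 2.9428649e-01 -9.5571727e-01  5.3613959e+02 -1.5222679e+02] -92.74299461840364 119.32213545636388 mid [ 540.05052843 -164.92786328] yaw 17.114756
scene base ((503.1394348144531, 183.01922607421875), (213.86280822753906, 98.74349975585938), 86.63716125488281)
scene 1 1 29 X [ 5.9 13.  22.7] Y [69.4 76.6 84.4] 87.6
scene 1 -1 32 X [-26.8 -19.   -9.1] Y [67.5 76.5 82.7] 86.8
scene -1 1 26 X [ 4.5 13.4 22.2] Y [-70.6 -62.8 -56.5] 85.3
scene -1 -1 23 X [-25.6 -18.  -10.8] Y [-71.4 -64.  -57.2] 85.3
```

```bash
cat > g.py <<'E'
import numpy as np
def go(c,yc,t,yt):
    a=np.radians(yc); ty=np.array([np.cos(a),np.sin(a),0]); tz=np.array([0,0,-1.]); tx=np.cross(ty,tz)
    d=np.array(t)-c; return np.round([d@tx/300,d@ty/300,d@tz/300],4), 'rotz',round(-(yt-yc)/180,4)
E
python3 -c "
from g import *
print(go([270.1,-563.6,239.3],-64.4,[405,-366,239.3],-24))
print(go([405,-366,239.3],-24,[539,-169,140],17))"
```

```text
(array([ 0.6901, -0.3997,  0.    ]), 'rotz', -0.2244)
(array([0.7816, 0.141 , 0.331 ]), 'rotz', -0.2278)
```

Call:
step_arm(offset=[[0.115, -0.067, 0], [0.23, -0.133, 0], [0.345, -0.2, 0], [0.46, -0.267, 0], [0.575, -0.333, 0], [0.69, -0.4, 0], [0.69, -0.4, 0]], rot=[[0, 0, -0.037], [0, 0, -0.075], [0, 0, -0.112], [0, 0, -0.15], [0, 0, -0.187], [0, 0, -0.2244], [0, 0, -0.2244]], jaw=[75, 75, 75, 75, 75, 75, 75], newtons=40)

```text
clock: 0.98
tool_pos: [405.8, -363.6, 238.7]
orientation: [[0.404, 0.915, -0.001], [0.915, -0.404, 0.001], [0.001, -0.001, -1.0]]
wrist_force: [0.3, 0.3, -0.0]
width: 74.9
grip_force: 0.0
```

Call:
step_arm(offset=[[0.112, 0.02, 0], [0.223, 0.04, 0.05], [0.335, 0.06, 0.1], [0.447, 0.08, 0.16], [0.56, 0.1, 0.22], [0.67, 0.12, 0.28], [0.7816, 0.141, 0.331], [0.7816, 0.141, 0.331], [0.7816, 0.141, 0.331]], rot=[[0, 0, -0.033], [0, 0, -0.065], [0, 0, -0.1], [0, 0, -0.13], [0, 0, -0.163], [0, 0, -0.195], [0, 0, -0.2278], [0, 0, -0.2278], [0, 0, -0.2278]], jaw=[75, 75, 75, 75, 75, 75, 75, 75, 75])

```text
clock: 2.1
tool_pos: [538.7, -170.0, 140.0]
orientation: [[-0.291, 0.957, -0.0], [0.957, 0.291, -0.001], [-0.001, -0.001, -1.0]]
wrist_force: [-0.2, 0.4, 0.7]
width: 74.9
grip_force: 0.0
```

Call:
step_arm(offset=[[0, 0, 0.08], [0, 0, 0.16], [0, 0, 0.24], [0, 0, 0.3], [0, 0, 0.337], [0, 0, 0.337]], rot=[[0, 0, 0], [0, 0, 0], [0, 0, 0], [0, 0, 0], [0, 0, 0], [0, 0, 0]], jaw=[75, 75, 75, 75, 75, 75])

```text
clock: 2.85
tool_pos: [538.4, -169.2, 38.3]
orientation: [[-0.292, 0.957, -0.001], [0.957, 0.292, 0.0], [0.001, -0.001, -1.0]]
wrist_force: [0.0, -0.3, 0.0]
width: 75.2
grip_force: 0.0
```

Run:
```python
from h import *
p,d=snap('top','top1'); q,_=snap('scene','scene1'); s=robot.get_state(); print(s['tool_pos'],s['wrist_force'])
cv2.imwrite('pics/c2.png',np.hstack([cv2.resize(p[160:240,215:310],None,fx=4,fy=4),cv2.resize(q[150:250,220:310],None,fx=4,fy=4)[:320]]))
```

```text
[ 539.55377914 -169.42210831   39.59701831] [ 0.42989133 -0.98466029 -0.38310905]
```

View pics/c2.png

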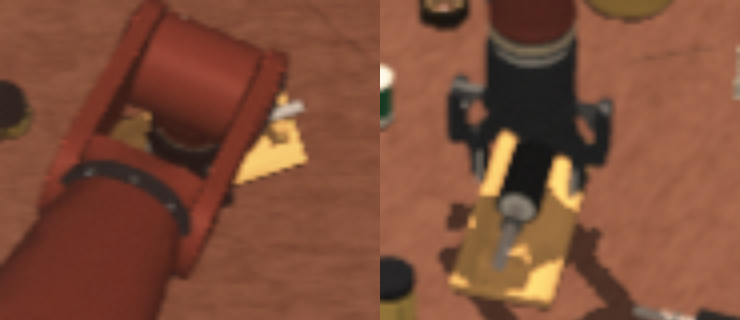

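The fingers straddle the drum, which is at (525,180) in the right-hand crop. I'll close on it.

Call:
step_arm(offset=[[0, 0, 0], [0, 0, 0], [0, 0, 0], [0, 0, 0], [0, 0, 0], [0, 0, 0], [0, 0, 0], [0, 0, 0]], rot=[[0, 0, 0], [0, 0, 0], [0, 0, 0], [0, 0, 0], [0, 0, 0], [0, 0, 0], [0, 0, 0], [0, 0, 0]], jaw=[60, 50, 42, 34, 34, 34, 34, 34], newtons=40)

```text
clock: 3.95
tool_pos: [539.9, -168.9, 39.5]
orientation: [[-0.292, 0.956, 0.002], [0.956, 0.292, -0.0], [-0.001, 0.002, -1.0]]
wrist_force: [4.8, 3.6, 4.5]
width: 38.7
grip_force: 40.6
```

Call:
step_arm(offset=[[0, 0, -0.02], [0, 0, -0.06], [0, 0, -0.12], [0, 0, -0.2], [0, 0, -0.28], [0, 0, -0.36], [0, 0, -0.4], [0, 0, -0.4], [0, 0, -0.4]], rot=[[0, 0, 0], [0, 0, 0], [0, 0, 0], [0, 0, 0], [0, 0, 0], [0, 0, 0], [0, 0, 0], [0, 0, 0], [0, 0, 0]], jaw=[34, 34, 34, 34, 34, 34, 34, 34, 34])

```text
clock: 5.08
tool_pos: [537.9, -168.6, 157.7]
orientation: [[-0.292, 0.956, -0.002], [0.956, 0.292, 0.001], [0.002, -0.002, -1.0]]
wrist_force: [-0.4, 0.7, -6.5]
width: 39.2
grip_force: 41.2
```

Run:
```python
from g import *
from cell import robot
s=robot.get_state(); print(s['tool_pos'],s['wrist_force'],s['width'])
# commanded now: (539,-169,159), yaw 17 -> above stand via midpoint
print(go([539,-169,159],17,[521,3,159],7)); print(go([521,3,159],7,[503.5,175.5,159],-3.6))
```

```text
[ 537.92284871 -168.62849367  157.70146253] [-0.35401882  0.69475493 -6.46063597] 39.15262226892596
(array([0.5658, 0.1102, 0.    ]), 'rotz', 0.0556)
(array([0.5778, 0.0122, 0.    ]), 'rotz', 0.0589)
```

Call:
step_arm(offset=[[0.07, 0.014, 0], [0.17, 0.033, 0], [0.28, 0.055, 0], [0.4, 0.078, 0], [0.5, 0.097, 0], [0.566, 0.11, 0]], rot=[[0, 0, 0.007], [0, 0, 0.017], [0, 0, 0.028], [0, 0, 0.04], [0, 0, 0.05], [0, 0, 0.0556]], jaw=[34, 34, 34, 34, 34, 34])

```text
clock: 5.82
tool_pos: [519.3, 4.6, 157.2]
orientation: [[-0.122, 0.993, -0.003], [0.993, 0.122, 0.001], [0.001, -0.003, -1.0]]
wrist_force: [0.2, 0.7, -5.7]
width: 39.0
grip_force: 41.1
```

Call:
step_arm(offset=[[0.07, 0.001, 0], [0.17, 0.004, 0], [0.28, 0.006, 0], [0.4, 0.008, 0], [0.5, 0.01, 0], [0.56, 0.012, 0], [0.578, 0.012, 0], [0.578, 0.012, 0], [0.578, 0.012, 0], [0.578, 0.012, 0]], rot=[[0, 0, 0.007], [0, 0, 0.017], [0, 0, 0.028], [0, 0, 0.04], [0, 0, 0.05], [0, 0, 0.057], [0, 0, 0.0589], [0, 0, 0.0589], [0, 0, 0.0589], [0, 0, 0.0589]], jaw=[34, 34, 34, 34, 34, 34, 34, 34, 34, 34])

```text
clock: 7.08
tool_pos: [503.5, 174.8, 158.8]
orientation: [[0.064, 0.998, -0.0], [0.998, -0.064, -0.0], [-0.0, -0.0, -1.0]]
wrist_force: [-0.0, 0.9, -5.5]
width: 39.1
grip_force: 41.1
```

Run:
```python
from h import *
s=robot.get_state(); print(s['tool_pos'],s['orientation'].round(3),s['wrist_force'],s['width'])
p,d=snap('top','top2'); q,_=snap('scene','scene2')
cv2.imwrite('pics/c3.png',np.hstack([cv2.resize(p[150:270,110:240],None,fx=3,fy=3),cv2.resize(q[190:310,150:285],None,fx=3,fy=3)]))
```

```text
[503.4736596  174.81817668 158.83167224] [[ 0.064  0.998 -0.   ]
 [ 0.998 -0.064 -0.   ]
 [-0.    -0.    -1.   ]] [-0.03343554  0.92396084 -5.51019378] 39.135773552076174
```

View pics/c3.png

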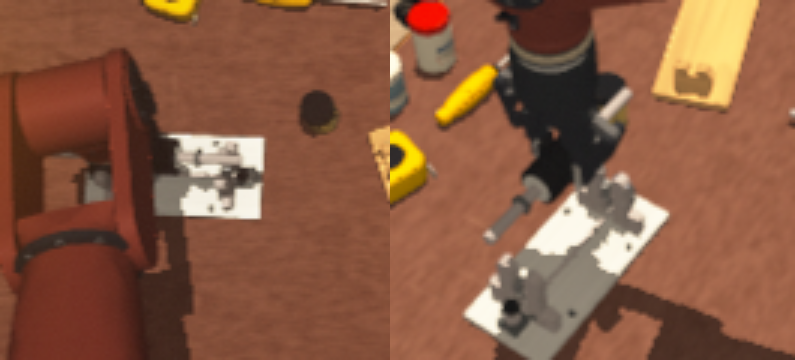

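Call:
step_arm(offset=[[0, 0, 0.04], [0, 0, 0.1], [0, 0, 0.16], [0, 0, 0.21], [0, 0, 0.227], [0, 0, 0.227], [0, 0, 0.227], [0, 0, 0.227]], rot=[[0, 0, 0], [0, 0, 0], [0, 0, 0], [0, 0, 0], [0, 0, 0], [0, 0, 0], [0, 0, 0], [0, 0, 0]], jaw=[34, 34, 34, 34, 34, 34, 34, 34])

```text
clock: 8.18
tool_pos: [504.1, 175.7, 91.7]
orientation: [[0.063, 0.998, 0.002], [0.998, -0.063, 0.0], [0.0, 0.002, -1.0]]
wrist_force: [-0.8, 0.4, -5.0]
width: 38.8
grip_force: 41.1
```

```bash
cat > m3.py <<'E'
from m2 import *
s=robot.get_state(); t=s['tool_pos']; print(t,s['wrist_force'],s['width'])
p,d=snap('top','top3'); q,_=snap('scene','scene3')
cv2.imwrite('pics/c4.png',np.hstack([cv2.resize(p[170:245,130:220],None,fx=4.4,fy=4.4,interpolation=cv2.INTER_CUBIC),cv2.resize(q[215:290,165:255],None,fx=4.4,fy=4.4,interpolation=cv2.INTER_CUBIC)]))
az=t[2]+11
a=np.radians(-3.6); ex=np.array([np.cos(a),np.sin(a)]); ey=np.array([-np.sin(a),np.cos(a)])
for n in('top','scene'):
    p,w=cloud(n+'3'); _,_,K,T=load(n+'3'); hsv=cv2.cvtColor(p,cv2.COLOR_BGR2HSV)
    P=np.stack([(w[...,:2]-t[:2])@ex,(w[...,:2]-t[:2])@ey],-1)
    m=(abs(P[...,0])<14)&(abs(P[...,1])>76)&(abs(P[...,1])<118)&(w[...,2]>az-8)&(w[...,2]<az+14)&(hsv[...,1]<90)
    v,u=np.nonzero(m); c=cast(np.c_[u,v],K,T,az)[:,:2]-t[:2]; X=c@ex;Y=c@ey
    for sgn in(1,-1):
        k=Y*sgn>0
        if k.sum()>8:
            print(n,sgn,k.sum(),'X',X[k].mean(),'Y range',Y[k].min(),Y[k].max(),'slope deg',np.degrees(np.arctan(np.polyfit(Y[k],X[k],1)[0])))
E
python3 m3.py
```

```text
[504.12595232 175.7452421   91.70376657] [-0.83427216  0.35926848 -5.0328893 ] 38.80276303323294
top -1 34 X -0.12755693642117139 Y range -105.87683870198505 -77.6183872396053 slope deg 1.2287215593252783
scene 1 55 X -1.1777890381646576 Y range 73.89538530171934 111.90520141917807 slope deg -0.3038618462124447
scene -1 25 X -0.8460112562726928 Y range -103.77007376189081 -76.6563284691141 slope deg -4.769806242835432
```

View pics/c4.png

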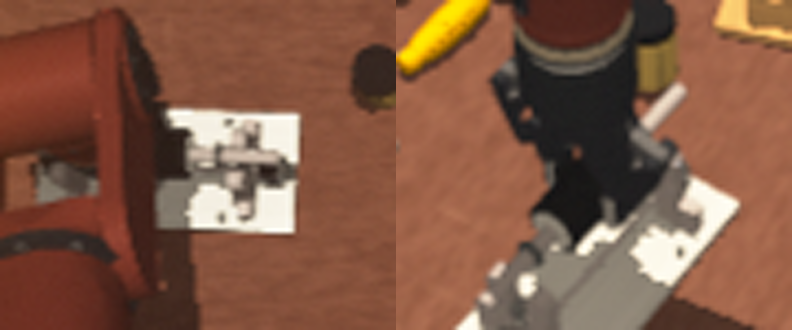

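Run:
```python
from m2 import *
t=np.array([504.1,176.8]); a=np.radians(-3.4); ex=np.array([np.cos(a),np.sin(a)]); ey=np.array([-np.sin(a),np.cos(a)])
for n in('top0','top3','scene0'):
    p,w=cloud(n); _,_,K,T=load(n); off=[0,0] if n[0]=='t' else [-1,6]
    P=np.stack([(w[...,:2]-t-off)@ex,(w[...,:2]-t-off)@ey],-1); z=w[...,2]
    for sg in(1,-1):
        m=(abs(P[...,1]-70*sg)<9)&(abs(P[...,0])<40)&(z>60)
        o=np.argsort(P[...,0][m]); 
        print(n,sg,' '.join(f'{x:.0f}:{h:.0f}' for x,h in zip(P[...,0][m][o],z[m][o])))
p,w=cloud('top0')
cv2.imwrite('pics/c5.png',cv2.resize(p[180:235,130:210],(800,550),interpolation=cv2.INTER_CUBIC))
```

```text
top0 1 -25:66 -24:82 -24:84 -24:79 -23:80 -21:65 -21:86 -20:80 -20:82 -20:78 -18:70 -18:88 -17:61 -17:84 -17:83 -16:79 -15:74 -14:91 -14:89 -13:82 -13:82 -11:65 -10:87 -10:83 -9:79 -9:75 -8:73 -3:60 0:65 0:62 0:61 4:63 7:64 7:64 7:61 8:78 9:79 9:78 9:74 11:63 11:82 12:82 12:81 13:72 14:89 15:84 15:83 16:76 18:68 18:89 18:84 19:81 19:82 21:70 21:86 22:84 22:85 22:84 25:66
top0 -1 -26:89 -25:82 -25:82 -25:77 -22:88 -22:89 -22:83 -21:78 -19:65 -19:89 -19:85 -18:86 -18:82 -15:88 -15:85 -14:80 -14:80 -12:86 -11:83 -11:84 -11:83 -8:62 -7:76 -5:61 -1:61 3:62 3:61 6:62 7:81 7:77 8:77 8:73 10:85 10:83 11:76 11:76 13:84 14:84 14:81 15:72 17:85 17:85 17:85 18:77 21:83 21:84 21:81 22:76 24:82
top3 1 -25:69 -25:62 -24:82 -23:77 -23:80 -23:77 -22:67 -21:84 -20:81 -20:80 -20:78 -18:67 -18:88 -17:85 -17:85 -16:82 -15:68 -14:87 -14:84 -13:80 -13:80 -11:66 -11:90 -10:84 -10:84 -9:78 -5:102 -3:62
top3 -1 -40:421 -40:380 -39:467 -39:468 -39:467 -39:467 -39:450 -39:431 -38:392 -38:462 -37:439 -37:401 -37:420 -37:380 -37:466 -36:467 -36:466 -36:446 -36:462 -35:461 -35:391 -35:426 -34:400 -34:435 -34:467 -
[... 2184 characters left out ...]
3 19:86 19:85 20:75 21:66 21:70 21:81 22:85 22:84 23:76 23:70 24:82 24:76 26:60
scene0 -1 -26:76 -25:70 -25:84 -25:79 -24:63 -24:67 -24:73 -23:75 -23:62 -23:67 -23:71 -23:79 -23:80 -22:74 -21:81 -21:76 -20:84 -20:85 -20:84 -20:66 -20:70 -20:78 -19:78 -19:85 -18:85 -17:82 -17:73 -16:62 -15:82 -15:83 -15:64 -15:74 -15:83 -13:84 -13:75 -12:78 -12:68 -12:82 -11:80 -11:62 -10:84 -10:83 -10:82 -9:63 -9:72 -9:76 -8:65 -3:61 4:60 5:77 6:75 7:65 7:63 7:77 7:82 8:62 8:67 8:80 8:66 9:75 9:83 9:83 10:78 11:71 11:84 11:84 11:79 12:60 12:64 13:68 13:81 13:85 13:71 13:85 14:62 14:83 15:73 16:84 16:75 17:83 17:82 17:77 18:85 18:84 19:61 19:65 19:82 20:85 21:76 21:84 21:66 21:70 21:79 21:83 22:60 23:80 25:73
```

View pics/c5.png

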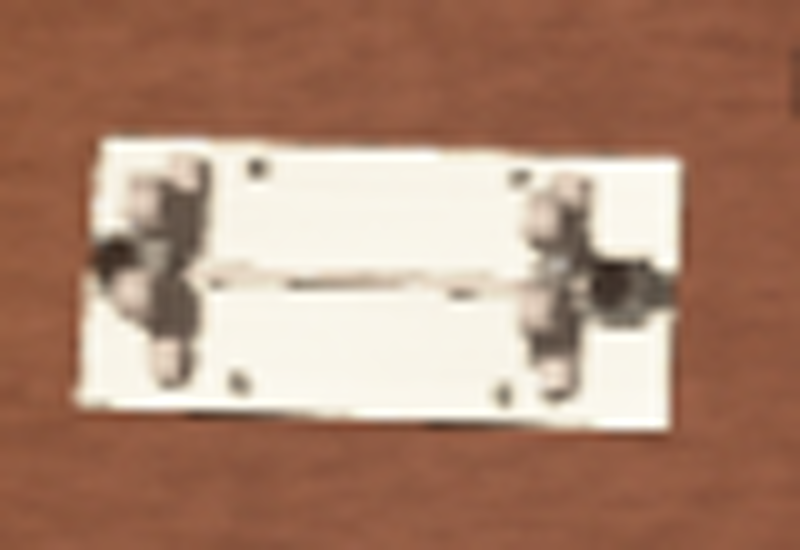

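Heights around the slots are symmetric about X≈0 with the stand at (504,176.8) and yaw -3.4°. The shaft is centred within 1 mm. I'll nudge and lower slowly into the slots.

Call:
step_arm(offset=[[0.0033, 0.001, 0.01], [0.0033, 0.001, 0.02], [0.0033, 0.001, 0.03], [0.0033, 0.001, 0.038], [0.0033, 0.001, 0.046], [0.0033, 0.001, 0.054], [0.0033, 0.001, 0.06], [0.0033, 0.001, 0.06]], rot=[[0, 0, -0.001], [0, 0, -0.001], [0, 0, -0.001], [0, 0, -0.001], [0, 0, -0.001], [0, 0, -0.001], [0, 0, -0.001], [0, 0, -0.001]], jaw=[34, 34, 34, 34, 34, 34, 34, 34])

```text
clock: 9.28
tool_pos: [503.5, 176.5, 72.6]
orientation: [[0.06, 0.998, -0.0], [0.998, -0.06, -0.0], [-0.0, -0.0, -1.0]]
wrist_force: [-0.2, -0.4, -4.8]
width: 38.8
grip_force: 41.1
```

Call:
step_arm(offset=[[0, 0, 0.007], [0, 0, 0.014], [0, 0, 0.021], [0, 0, 0.028], [0, 0, 0.035], [0, 0, 0.035]], rot=[[0, 0, 0], [0, 0, 0], [0, 0, 0], [0, 0, 0], [0, 0, 0], [0, 0, 0]], jaw=[34, 34, 34, 34, 34, 34])

```text
clock: 10.02
tool_pos: [503.5, 176.5, 62.0]
orientation: [[0.06, 0.998, -0.001], [0.998, -0.06, -0.0], [-0.0, -0.001, -1.0]]
wrist_force: [-0.1, -0.5, -5.3]
width: 38.9
grip_force: 41.1
```

Call:
step_arm(offset=[[0, 0, 0.0033], [0, 0, 0.0067], [0, 0, 0.01], [0, 0, 0.0133], [0, 0, 0.0167], [0, 0, 0.02], [0, 0, 0.0233], [0, 0, 0.0233]], rot=[[0, 0, 0], [0, 0, 0], [0, 0, 0], [0, 0, 0], [0, 0, 0], [0, 0, 0], [0, 0, 0], [0, 0, 0]], jaw=[34, 34, 34, 34, 34, 34, 34, 34])

```text
clock: 11.02
tool_pos: [503.8, 176.5, 55.6]
orientation: [[0.06, 0.998, -0.0], [0.998, -0.06, -0.0], [-0.0, -0.0, -1.0]]
wrist_force: [0.2, -1.1, -2.9]
width: 38.9
grip_force: 41.5
```

Call:
step_arm(offset=[[0, 0, 0.0033], [0, 0, 0.0067], [0, 0, 0.01], [0, 0, 0.0133], [0, 0, 0.0167], [0, 0, 0.0167]], rot=[[0, 0, 0], [0, 0, 0], [0, 0, 0], [0, 0, 0], [0, 0, 0], [0, 0, 0]], jaw=[34, 34, 34, 34, 34, 34])

```text
clock: 11.78
tool_pos: [503.8, 176.6, 50.2]
orientation: [[0.06, 0.998, 0.0], [0.998, -0.06, 0.0], [0.0, 0.0, -1.0]]
wrist_force: [-2.1, -0.9, 1.3]
width: 38.9
grip_force: 41.7
```

Call:
step_arm(offset=[[0, 0, 0.002], [0, 0, 0.004], [0, 0, 0.006], [0, 0, 0.008], [0, 0, 0.01]], rot=[[0, 0, 0], [0, 0, 0], [0, 0, 0], [0, 0, 0], [0, 0, 0]], jaw=[34, 34, 34, 34, 34])

```text
clock: 12.4
tool_pos: [503.8, 176.6, 47.3]
orientation: [[0.06, 0.998, 0.0], [0.998, -0.06, 0.0], [0.0, 0.0, -1.0]]
wrist_force: [-2.2, -0.1, 1.3]
width: 38.7
grip_force: 41.7
```

Call:
step_arm(offset=[[0, 0, 0.002], [0, 0, 0.004], [0, 0, 0.006], [0, 0, 0.007]], rot=[[0, 0, 0], [0, 0, 0], [0, 0, 0], [0, 0, 0]], jaw=[34, 34, 34, 34])

```text
clock: 12.9
tool_pos: [503.8, 176.6, 45.2]
orientation: [[0.06, 0.998, 0.0], [0.998, -0.06, 0.0], [0.0, 0.0, -1.0]]
wrist_force: [-1.8, -0.8, 2.6]
width: 38.6
grip_force: 41.7
```

Call:
step_arm(offset=[[0, 0, 0.002], [0, 0, 0.004], [0, 0, 0.006], [0, 0, 0.007]], rot=[[0, 0, 0], [0, 0, 0], [0, 0, 0], [0, 0, 0]], jaw=[34, 34, 34, 34])

```text
clock: 13.4
tool_pos: [503.8, 176.6, 43.1]
orientation: [[0.06, 0.998, 0.0], [0.998, -0.06, 0.0], [0.0, 0.0, -1.0]]
wrist_force: [-2.0, -0.6, 1.6]
width: 39.0
grip_force: 41.7
```

Call:
step_arm(offset=[[0, 0, 0.002], [0, 0, 0.004], [0, 0, 0.006], [0, 0, 0.007]], rot=[[0, 0, 0], [0, 0, 0], [0, 0, 0], [0, 0, 0]], jaw=[34, 34, 34, 34])

```text
clock: 13.9
tool_pos: [503.8, 176.6, 41.0]
orientation: [[0.06, 0.998, 0.0], [0.998, -0.06, 0.0], [0.0, 0.0, -1.0]]
wrist_force: [-1.3, -0.2, 1.2]
width: 38.9
grip_force: 41.7
```

Call:
step_arm(offset=[[0, 0, 0.002], [0, 0, 0.004], [0, 0, 0.006], [0, 0, 0.007]], rot=[[0, 0, 0], [0, 0, 0], [0, 0, 0], [0, 0, 0]], jaw=[34, 34, 34, 34])

```text
clock: 14.4
tool_pos: [503.8, 176.6, 39.2]
orientation: [[0.06, 0.998, -0.0], [0.998, -0.06, -0.0], [-0.0, -0.0, -1.0]]
wrist_force: [-2.9, -0.1, 5.6]
width: 38.8
grip_force: 42.0
```

Call:
step_arm(offset=[[0, 0, 0.0015], [0, 0, 0.003], [0, 0, 0.003]], rot=[[0, 0, 0], [0, 0, 0], [0, 0, 0]], jaw=[34, 34, 34])

```text
clock: 14.78
tool_pos: [503.8, 176.6, 38.6]
orientation: [[0.06, 0.998, -0.0], [0.998, -0.06, -0.0], [-0.0, -0.0, -1.0]]
wrist_force: [-3.4, -1.6, 6.4]
width: 38.8
grip_force: 42.3
```

Call:
step_arm(offset=[[0, 0, 0.0015], [0, 0, 0.003], [0, 0, 0.003]], rot=[[0, 0, 0], [0, 0, 0], [0, 0, 0]], jaw=[34, 34, 34])

```text
clock: 15.15
tool_pos: [503.8, 176.6, 38.1]
orientation: [[0.06, 0.998, -0.0], [0.998, -0.06, -0.0], [-0.0, -0.0, -1.0]]
wrist_force: [-4.6, -0.2, 9.3]
width: 39.3
grip_force: 42.5
```

Run:
```python
from m2 import *
s=robot.get_state(); print(s['tool_pos'],s['wrist_force'],s['moment'],s['orientation'].round(4)[2])
p,_=snap('top','top6'); q,_=snap('scene','scene6')
cv2.imwrite('pics/c6.png',np.hstack([cv2.resize(p[170:245,130:220],None,fx=4.4,fy=4.4,interpolation=cv2.INTER_CUBIC),cv2.resize(q[215:290,165:255],None,fx=4.4,fy=4.4,interpolation=cv2.INTER_CUBIC)]))
```

```text
[503.82428287 176.58493661  38.12463098] [-4.61455049 -0.22654868  9.30476723] [-0.15605496  0.71328994  0.07351647] [-1.e-04 -4.e-04 -1.e+00]
```

View pics/c6.png

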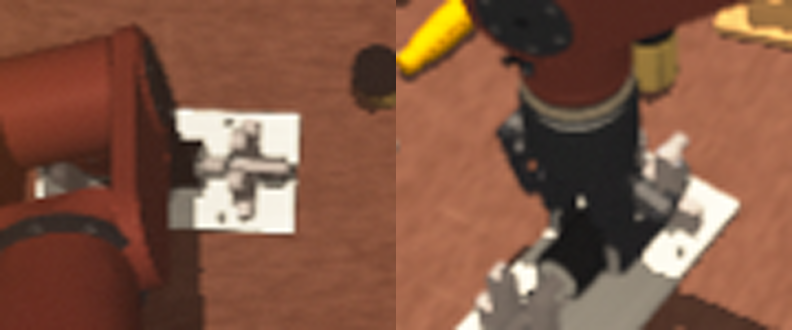

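Call:
step_arm(offset=[[0, -0.001, 0], [0, -0.002, 0.001], [0, -0.002, 0.002], [0, -0.002, 0.002]], rot=[[0, 0, 0], [0, 0, 0], [0, 0, 0], [0, 0, 0]], jaw=[34, 34, 34, 34])

```text
clock: 15.75
tool_pos: [503.9, 176.6, 38.0]
orientation: [[0.06, 0.998, 0.001], [0.998, -0.06, -0.0], [-0.0, 0.001, -1.0]]
wrist_force: [-3.8, -1.9, 11.2]
width: 38.8
grip_force: 42.6
```

Call:
step_arm(offset=[[0, -0.002, 0.001], [0, -0.002, 0.002], [0, -0.002, 0.002], [0, -0.002, 0.002]], rot=[[0, 0, 0], [0, 0, 0], [0, 0, 0], [0, 0, 0]], jaw=[34, 34, 34, 34])

```text
clock: 16.25
tool_pos: [503.9, 176.6, 37.8]
orientation: [[0.06, 0.998, 0.002], [0.998, -0.06, -0.0], [-0.0, 0.002, -1.0]]
wrist_force: [-3.9, -2.4, 12.4]
width: 38.6
grip_force: 42.7
```

Call:
step_arm(offset=[[0, 0, -0.002], [0, 0, -0.004], [0, 0, -0.005], [0, 0, -0.005]], rot=[[0, 0, 0], [0, 0, 0], [0, 0, 0], [0, 0, 0]], jaw=[34, 34, 34, 34])

```text
clock: 16.75
tool_pos: [503.8, 176.6, 38.0]
orientation: [[0.06, 0.998, 0.003], [0.998, -0.06, 0.0], [0.0, 0.003, -1.0]]
wrist_force: [0.8, -1.9, 4.2]
width: 39.0
grip_force: 42.2
```

Call:
step_arm(offset=[[0, 0, 0], [0, 0, 0], [0, 0, 0], [0, 0, 0], [0, 0, 0], [0, 0, 0], [0, 0, 0]], rot=[[0, 0, 0], [0, 0, 0], [0, 0, 0], [0, 0, 0], [0, 0, 0], [0, 0, 0], [0, 0, 0]], jaw=[42, 46, 55, 65, 75, 75, 75])

```text
clock: 17.62
tool_pos: [502.5, 176.6, 37.4]
orientation: [[0.06, 0.998, 0.0], [0.998, -0.06, 0.0], [0.0, 0.0, -1.0]]
wrist_force: [0.0, -0.4, -0.1]
width: 75.1
grip_force: 0.0
```

Call:
step_arm(offset=[[0, 0, -0.03], [0, 0, -0.1], [0, 0, -0.2], [0, 0, -0.3], [0, 0, -0.4], [0, 0, -0.5], [0, 0, -0.5]], rot=[[0, 0, 0], [0, 0, 0], [0, 0, 0], [0, 0, 0], [0, 0, 0], [0, 0, 0], [0, 0, 0]], jaw=[75, 75, 75, 75, 75, 75, 75])

```text
clock: 18.5
tool_pos: [505.0, 177.2, 191.3]
orientation: [[0.06, 0.998, 0.008], [0.998, -0.06, 0.002], [0.002, 0.008, -1.0]]
wrist_force: [-0.2, -0.7, -0.2]
width: 75.2
grip_force: 0.0
```

Call:
step_arm(offset=[[-0.15, 0, 0], [-0.35, 0, 0], [-0.55, 0, 0], [-0.75, 0, 0], [-0.85, 0, 0], [-0.85, 0, 0], [-0.85, 0, 0]], rot=[[0, 0, 0], [0, 0, 0], [0, 0, 0], [0, 0, 0], [0, 0, 0], [0, 0, 0], [0, 0, 0]], jaw=[75, 75, 75, 75, 75, 75, 75])

```text
clock: 19.38
tool_pos: [486.6, -77.2, 186.5]
orientation: [[0.06, 0.998, -0.002], [0.998, -0.06, 0.001], [0.001, -0.002, -1.0]]
wrist_force: [-0.2, -0.7, -0.1]
width: 75.4
grip_force: 0.0
```

Run:
```python
from m2 import *
s=robot.get_state(); print(s['clock'],s['tool_pos'],s['wrist_force'])
p,_=snap('top','top7'); q,_=snap('scene','scene7')
cv2.imwrite('pics/c7.png',np.hstack([cv2.resize(p[170:245,130:220],None,fx=4.4,fy=4.4,interpolation=cv2.INTER_CUBIC),cv2.resize(q[215:300,165:255],None,fx=4.4,fy=4.4,interpolation=cv2.INTER_CUBIC)[:330]]))
t=np.array([504.0,176.8]); a=np.radians(-3.4); ex=np.array([np.cos(a),np.sin(a)]); ey=np.array([-np.sin(a),np.cos(a)])
for n in('top7','scene7'):
    p,w=cloud(n); off=[0,0] if n[0]=='t' else [-1,6]
    X=(w[...,:2]-t-off)@ex; Y=(w[...,:2]-t-off)@ey; z=w[...,2]
    m=(abs(X)<3.5)
    for a,b in((-104,-80),(-60,-40),(-30,30),(40,60),(80,104)):
        k=m&(Y>a)&(Y<b)&(z>30); print(n,a,b,k.sum(),'z mean/med',z[k].mean().round(1),np.median(z[k]).round(1))
```

```text
19.375 [486.61987152 -77.19747745 186.49262239] [-0.22897356 -0.70469905 -0.14218685]
top7 -104 -80 14 z mean/med 53.4 53.7
top7 -60 -40 10 z mean/med 55.0 54.4
top7 -30 30 35 z mean/med 68.3 68.6
top7 40 60 11 z mean/med 57.0 55.6
top7 80 104 14 z mean/med 53.4 54.0
scene7 -104 -80 4 z mean/med 54.1 54.4
scene7 -60 -40 11 z mean/med 55.6 56.3
scene7 -30 30 41 z mean/med 68.2 68.4
scene7 40 60 6 z mean/med 55.7 55.1
scene7 80 104 21 z mean/med 51.7 53.2
```

View pics/c7.png

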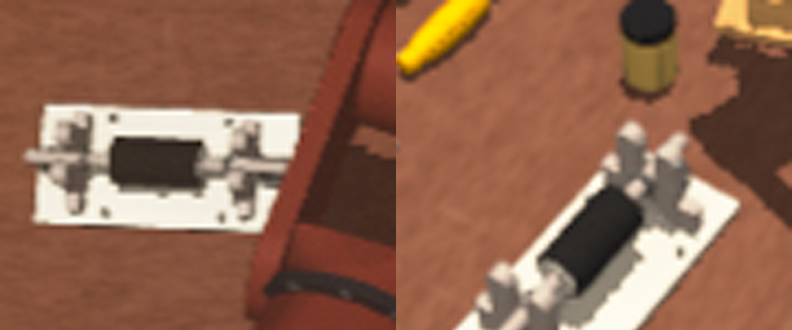

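The roller is in both slots and level, with the shaft top at about 53.5 mm at both ends. To make sure both pads are loaded evenly, I'll do one gentle, centred press with closed fingers on the drum crown (about 69 mm high).

Call:
step_arm(offset=[[0.15, 0.002, 0], [0.35, 0.0045, 0], [0.55, 0.0045, 0], [0.75, 0.0045, 0], [0.85, 0.0045, 0], [0.85, 0.0045, 0.05], [0.85, 0.0045, 0.15], [0.85, 0.0045, 0.25], [0.85, 0.0045, 0.3], [0.85, 0.0045, 0.33], [0.85, 0.0045, 0.345], [0.85, 0.0045, 0.345], [0.85, 0.0045, 0.345]], rot=[[0, 0, 0], [0, 0, 0], [0, 0, 0], [0, 0, 0], [0, 0, 0], [0, 0, 0], [0, 0, 0], [0, 0, 0], [0, 0, 0], [0, 0, 0], [0, 0, 0], [0, 0, 0], [0, 0, 0]], jaw=[40, 10, 0, 0, 0, 0, 0, 0, 0, 0, 0, 0, 0])

```text
clock: 21.1
tool_pos: [504.7, 176.7, 84.8]
orientation: [[0.06, 0.998, 0.002], [0.998, -0.06, 0.0], [0.0, 0.002, -1.0]]
wrist_force: [-0.3, -0.1, -0.4]
width: -0.7
grip_force: 0.0
```

Down 5 mm, then in fine steps.

Call:
step_arm(offset=[[0, 0, 0.004], [0, 0, 0.008], [0, 0, 0.012], [0, 0, 0.016], [0, 0, 0.02], [0, 0, 0.02]], rot=[[0, 0, 0], [0, 0, 0], [0, 0, 0], [0, 0, 0], [0, 0, 0], [0, 0, 0]], jaw=[0, 0, 0, 0, 0, 0])

```text
clock: 21.85
tool_pos: [503.7, 176.5, 77.7]
orientation: [[0.06, 0.998, -0.0], [0.998, -0.06, -0.0], [-0.0, -0.0, -1.0]]
wrist_force: [-0.3, 0.3, -0.7]
width: 0.5
grip_force: 0.0
```

Call:
step_arm(offset=[[0, 0, 0.002], [0, 0, 0.004], [0, 0, 0.005], [0, 0, 0.005]], rot=[[0, 0, 0], [0, 0, 0], [0, 0, 0], [0, 0, 0]], jaw=[0, 0, 0, 0])

```text
clock: 22.35
tool_pos: [504.2, 176.5, 76.8]
orientation: [[0.06, 0.998, 0.001], [0.998, -0.06, 0.0], [0.0, 0.001, -1.0]]
wrist_force: [0.4, 0.1, 1.2]
width: -0.1
grip_force: 1.0
```

Call:
step_arm(offset=[[0, 0, 0.002], [0, 0, 0.004], [0, 0, 0.004]], rot=[[0, 0, 0], [0, 0, 0], [0, 0, 0]], jaw=[0, 0, 0])

```text
clock: 22.72
tool_pos: [504.9, 176.5, 76.2]
orientation: [[0.06, 0.998, 0.002], [0.998, -0.06, -0.0], [0.0, 0.002, -1.0]]
wrist_force: [-0.7, -0.7, 5.3]
width: -0.0
grip_force: 2.7
```

Call:
step_arm(offset=[[0, 0, 0.002], [0, 0, 0.004], [0, 0, 0.004]], rot=[[0, 0, 0], [0, 0, 0], [0, 0, 0]], jaw=[0, 0, 0])

```text
clock: 23.1
tool_pos: [506.0, 176.5, 76.1]
orientation: [[0.06, 0.998, 0.004], [0.998, -0.06, -0.0], [0.0, 0.004, -1.0]]
wrist_force: [-0.2, -1.9, 9.5]
width: 0.2
grip_force: 4.5
```

Call:
step_arm(offset=[[0, -0.002, 0.001], [0, -0.004, 0.003], [0, -0.004, 0.003]], rot=[[0, 0, 0], [0, 0, 0], [0, 0, 0]], jaw=[0, 0, 0])

```text
clock: 23.48
tool_pos: [505.8, 176.5, 76.0]
orientation: [[0.059, 0.998, 0.006], [0.998, -0.059, -0.0], [0.0, 0.006, -1.0]]
wrist_force: [-0.4, -2.0, 11.5]
width: 0.1
grip_force: 5.6
```

Call:
step_arm(offset=[[0, -0.002, 0.002], [0, -0.002, 0.003], [0, -0.002, 0.003], [0, -0.002, 0.003]], rot=[[0, 0, 0], [0, 0, 0], [0, 0, 0], [0, 0, 0]], jaw=[0, 0, 0, 0])

```text
clock: 23.98
tool_pos: [505.8, 176.5, 75.7]
orientation: [[0.059, 0.998, 0.007], [0.998, -0.059, -0.0], [0.0, 0.007, -1.0]]
wrist_force: [1.1, -2.3, 13.4]
width: -0.3
grip_force: 6.7
```

Pressed to 13.4 N. Now I'll ease off gently and withdraw.

Call:
step_arm(offset=[[0, 0, -0.004], [0, 0, -0.008], [0, 0, -0.014], [0, 0, -0.03], [0, 0, -0.1], [0, 0, -0.25], [0, 0, -0.4], [0, 0, -0.4]], rot=[[0, 0, 0], [0, 0, 0], [0, 0, 0], [0, 0, 0], [0, 0, 0], [0, 0, 0], [0, 0, 0], [0, 0, 0]], jaw=[0, 0, 0, 0, 0, 0, 0, 0])

```text
clock: 24.98
tool_pos: [504.9, 177.5, 196.6]
orientation: [[0.06, 0.998, 0.008], [0.998, -0.06, 0.002], [0.003, 0.008, -1.0]]
wrist_force: [0.7, 0.4, -0.9]
width: -0.3
grip_force: 0.0
```

Call:
step_arm(offset=[[-0.15, 0, 0], [-0.35, 0, 0], [-0.55, 0, 0], [-0.75, 0, 0], [-0.9, 0, 0], [-0.9, 0, 0], [-0.9, 0, 0], [-0.9, 0, 0]], rot=[[0, 0, 0], [0, 0, 0], [0, 0, 0], [0, 0, 0], [0, 0, 0], [0, 0, 0], [0, 0, 0], [0, 0, 0]], jaw=[0, 0, 0, 0, 0, 0, 0, 0])

```text
clock: 25.98
tool_pos: [485.5, -91.5, 191.4]
orientation: [[0.058, 0.998, -0.001], [0.998, -0.058, 0.001], [0.001, -0.001, -1.0]]
wrist_force: [0.4, 0.8, 0.2]
width: -0.1
grip_force: 0.0
```

Run:
```python
from m2 import *
s=robot.get_state(); print(s['clock'],s['tool_pos'],s['wrist_force'])
snap('top','top8'); q,_=snap('scene','scene8')
t=np.array([504.0,176.8]); a=np.radians(-3.4); ex=np.array([np.cos(a),np.sin(a)]); ey=np.array([-np.sin(a),np.cos(a)])
for n in('top7','top8','scene8'):
    p,w=cloud(n); off=[0,0] if n[0]=='t' else [-1,6]
    X=(w[...,:2]-t-off)@ex; Y=(w[...,:2]-t-off)@ey; z=w[...,2]
    for a,b in((-104,-80),(-60,-40),(-30,30),(40,60),(80,104)):
        k=(abs(X)<3.5)&(Y>a)&(Y<b)&(z>30); print(n,a,b,k.sum(),'z mean/med',z[k].mean().round(1),np.median(z[k]).round(1))
cv2.imwrite('pics/c8.png',cv2.resize(q[210:310,150:285],(800,592),interpolation=cv2.INTER_CUBIC))
```

```text
25.975 [485.46354679 -91.49806429 191.42962129] [0.42938739 0.80926581 0.20974154]
top7 -104 -80 14 z mean/med 53.4 53.7
top7 -60 -40 10 z mean/med 55.0 54.4
top7 -30 30 35 z mean/med 68.3 68.6
top7 40 60 11 z mean/med 57.0 55.6
top7 80 104 14 z mean/med 53.4 54.0
top8 -104 -80 14 z mean/med 53.5 52.5
top8 -60 -40 10 z mean/med 54.2 54.6
top8 -30 30 32 z mean/med 68.3 68.0
top8 40 60 11 z mean/med 54.9 54.6
top8 80 104 13 z mean/med 54.5 55.4
scene8 -104 -80 3 z mean/med 54.7 55.0
scene8 -60 -40 9 z mean/med 57.1 56.0
scene8 -30 30 40 z mean/med 69.5 69.6
scene8 40 60 5 z mean/med 53.1 54.0
scene8 80 104 22 z mean/med 52.7 53.3
```

View pics/c8.png

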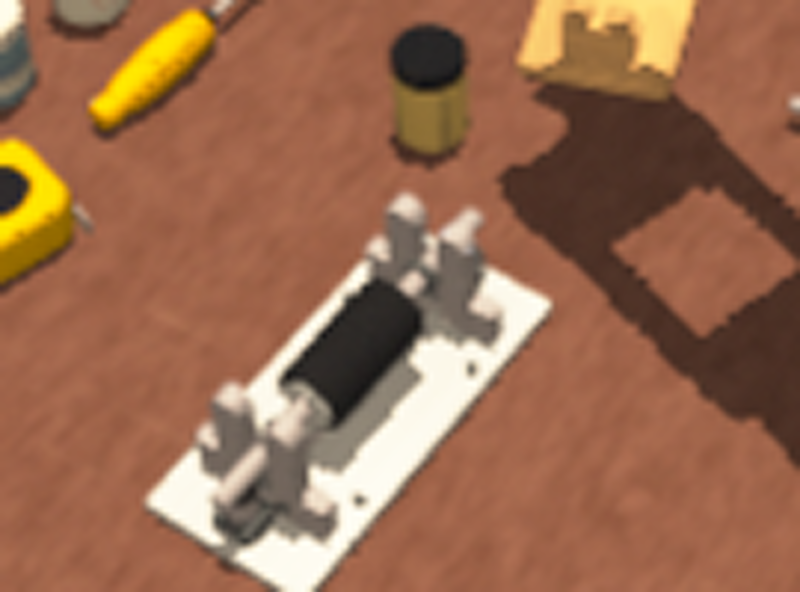

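The picture shows the roller level between the cheeks. The near shaft end, at (240,475), lies in its slot over the black pad at (235,520). The jar, screwdriver and tape measure have not been moved.

```bash
python3 -c "
from cell import robot
print(robot.hand_in())"
```

```text
the job is handed in; nothing more can be done
None
```

The job is handed in at about 26 s: the largest roller sits level in both slots, pressed down with about 13 N, shaft ends equally high to within 2 mm by camera, gripper clear; the pads' own readings were not available, so their load is inferred from the press force.

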